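# Find the socket that fits the extruder die's nut

### The job

The nut on the die clamped in the plywood cradle is to be loosened next: find which of the three sockets on the rack fits it, by trying them if need be, push that one fully home over the nut and finish while still gripping it there, upright. It must fit the nut's flats snugly (a larger one would go on too, but only spin). The other two sockets belong standing mouth down on the rack's pegs, any peg, and the ratchet, brush pot and cone bottle are to be left where they are.

Things in the scene. Friction and masses are not known exactly. Their poses are not given: they have to be found in the camera images.
- cradle_mid (a point): centre of the cradle's round opening, on the bench (z = 0): a fixed plywood frame 180 x 180 x 15 mm with a 115 mm opening in which the die to be worked on stands, concentric, its rim held by two steel strap clips with black knobs (up to 38 mm high, 74 mm from the centre). Two spare dies stand beside it on the bench
- die_alu_nut (a point): Axis of the brass hex nut of the extruder die with the aluminium plate, at the nut's underside on its washer (32 mm across), 54.5 mm above the bench. Two of the six flats face +x and -x; z up. Nut 16, 19 or 22 mm across flats (8.5, 10.5, 12.5 mm high): different on each die, not known which. Its upright stud ends 29 mm above this point. Fixed; plate 110 mm across, bridge along y
- die_ply_nut (a point): Axis of the brass hex nut of the extruder die with the plywood plate, at the nut's underside on its washer (32 mm across), 54.5 mm above the bench. Two of the six flats face +x and -x; z up. Nut 16, 19 or 22 mm across flats (8.5, 10.5, 12.5 mm high): different on each die, not known which. Its upright stud ends 29 mm above this point. Fixed; plate 110 mm across, bridge along y
- die_dark_nut (a point): Axis of the brass hex nut of the extruder die with the dark steel plate, at the nut's underside on its washer (32 mm across), 54.5 mm above the bench. Two of the six flats face +x and -x; z up. Nut 16, 19 or 22 mm across flats (8.5, 10.5, 12.5 mm high): different on each die, not known which. Its upright stud ends 29 mm above this point. Fixed; plate 110 mm across, bridge along y
- socket_16_mid (a point): Deep socket for 16 mm nuts, blue band at the top: steel hex tube 22 mm across outside flats, 95 mm long, mouth down. Point on its axis half-way up, 47.5 mm above the mouth; z to the closed top. Inside a hexagon 17.2 mm across flats, 70 mm deep, bevelled mouth, oiled. Inner and outer flats are parallel; two face +x and -x. Starts over a peg, standing on the rack's block; 0.10 to 0.25 kg.
- socket_19_mid (a point): Deep socket for 19 mm nuts, yellow band at the top: steel hex tube 25 mm across outside flats, 95 mm long, mouth down. Point on its axis half-way up, 47.5 mm above the mouth; z to the closed top. Inside a hexagon 20.2 mm across flats, 70 mm deep, bevelled mouth, oiled. Inner and outer flats are parallel; two face +x and -x. Starts over a peg, standing on the rack's block; 0.10 to 0.25 kg.
- socket_22_mid (a point): Deep socket for 22 mm nuts, red band at the top: steel hex tube 28 mm across outside flats, 95 mm long, mouth down. Point on its axis half-way up, 47.5 mm above the mouth; z to the closed top. Inside a hexagon 23.2 mm across flats, 70 mm deep, bevelled mouth, oiled. Inner and outer flats are parallel; two face +x and -x. Starts over a peg, standing on the rack's block; 0.10 to 0.25 kg.
- peg_0 (a point): foot of the first (lowest along the row's y axis) steel peg of the socket rack, on the block's top face, 18 mm above the bench; peg 10 mm across, 36 mm high. The rack is a fixed wooden block 70 x 230 x 18 mm with three pegs 75 mm apart in a row along its y axis (its x axis runs across the row)
- peg_1 (a point): foot of the middle steel peg of the socket rack, on the block's top face, 18 mm above the bench; peg 10 mm across, 36 mm high. The rack is a fixed wooden block 70 x 230 x 18 mm with three pegs 75 mm apart in a row along its y axis (its x axis runs across the row)
- peg_2 (a point): foot of the last (highest along the row's y axis) steel peg of the socket rack, on the block's top face, 18 mm above the bench; peg 10 mm across, 36 mm high. The rack is a fixed wooden block 70 x 230 x 18 mm with three pegs 75 mm apart in a row along its y axis (its x axis runs across the row)
- ratchet: ratchet handle lying on the bench, 185 mm long along its x axis, 36 mm wide, 26 mm high; origin at its middle on the bench; a bystander
- brush_pot: terracotta pot of brushes, 92 mm across, 100 mm high, brushes up to 290 mm; origin under its centre; a bystander
- cone_bottle: orange and white cone-shaped bottle, 68 mm across, 125 mm high; origin under its centre; a bystander
Things that resemble listed ones, but are neither listed nor needed, are in the scene too. Leave any orange look-alike of the part that bears die_dark_nut alone. What is shaped like the part that bears die_ply_nut but orange or pink is not meant.

How it is judged:
At the end, for the whole second after the job is handed in: The socket of the clamped die's nut size is on that nut: mouth within 3 mm of the washer, axis within 5 mm, upright to 0.06 rad, gripped with over 3 N. The other two stand on the rack over pegs: axis within 11 mm of a peg, at most 4 mm above the block, upright to 0.08 rad (((horizontal distance between die_alu_nut and cradle_mid below 0.015 m and z of socket_16_mid in the frame of die_alu_nut below 0.0505 m and horizontal distance between socket_16_mid and die_alu_nut below 0.005 m and angle between socket_16_mid's own z axis and vertical below 0.06 rad and contact force between the fingers and socket_16 above 3 N and (angle between socket_19_mid's own z axis and vertical below 0.08 rad and ((horizontal distance between socket_19_mid and peg_0 below 0.011 m and z of socket_19_mid in the frame of peg_0 below 0.0515 m) or (horizontal distance between socket_19_mid and peg_1 below 0.011 m and z of socket_19_mid in the frame of peg_1 below 0.0515 m) or (horizontal distance between socket_19_mid and peg_2 below 0.011 m and z of socket_19_mid in the frame of peg_2 below 0.0515 m))) and (angle between socket_22_mid's own z axis and vertical below 0.08 rad and ((horizontal distance between socket_22_mid and peg_0 below 0.011 m and z of socket_22_mid in the frame of peg_0 below 0.0515 m) or (horizontal distance between socket_22_mid and peg_1 below 0.011 m and z of socket_22_mid in the frame of peg_1 below 0.0515 m) or (horizontal distance between socket_22_mid and peg_2 below 0.011 m and z of socket_22_mid in the frame of peg_2 below 0.0515 m)))) or (horizontal distance between die_ply_nut and cradle_mid below 0.015 m and z of socket_19_mid in the frame of die_ply_nut below 0.0505 m and horizontal distance between socket_19_mid and die_ply_nut below 0.005 m and angle between socket_19_mid's own z axis and vertical below 0.06 rad and contact force between the fingers and socket_19 above 3 N and (angle between socket_16_mid's own z axis and vertical below 0.08 rad and ((horizontal distance between socket_16_mid and peg_0 below 0.011 m and z of socket_16_mid in the frame of peg_0 below 0.0515 m) or (horizontal distance between socket_16_mid and peg_1 below 0.011 m and z of socket_16_mid in the frame of peg_1 below 0.0515 m) or (horizontal distance between socket_16_mid and peg_2 below 0.011 m and z of socket_16_mid in the frame of peg_2 below 0.0515 m))) and (angle between socket_22_mid's own z axis and vertical below 0.08 rad and ((horizontal distance between socket_22_mid and peg_0 below 0.011 m and z of socket_22_mid in the frame of peg_0 below 0.0515 m) or (horizontal distance between socket_22_mid and peg_1 below 0.011 m and z of socket_22_mid in the frame of peg_1 below 0.0515 m) or (horizontal distance between socket_22_mid and peg_2 below 0.011 m and z of socket_22_mid in the frame of peg_2 below 0.0515 m)))) or (horizontal distance between die_dark_nut and cradle_mid below 0.015 m and z of socket_22_mid in the frame of die_dark_nut below 0.0505 m and horizontal distance between socket_22_mid and die_dark_nut below 0.005 m and angle between socket_22_mid's own z axis and vertical below 0.06 rad and contact force between the fingers and socket_22 above 3 N and (angle between socket_16_mid's own z axis and vertical below 0.08 rad and ((horizontal distance between socket_16_mid and peg_0 below 0.011 m and z of socket_16_mid in the frame of peg_0 below 0.0515 m) or (horizontal distance between socket_16_mid and peg_1 below 0.011 m and z of socket_16_mid in the frame of peg_1 below 0.0515 m) or (horizontal distance between socket_16_mid and peg_2 below 0.011 m and z of socket_16_mid in the frame of peg_2 below 0.0515 m))) and (angle between socket_19_mid's own z axis and vertical below 0.08 rad and ((horizontal distance between socket_19_mid and peg_0 below 0.011 m and z of socket_19_mid in the frame of peg_0 below 0.0515 m) or (horizontal distance between socket_19_mid and peg_1 below 0.011 m and z of socket_19_mid in the frame of peg_1 below 0.0515 m) or (horizontal distance between socket_19_mid and peg_2 below 0.011 m and z of socket_19_mid in the frame of peg_2 below 0.0515 m)))))); the arm keeps its last pose, push and grip.
It fails at once if the ratchet is pushed more than 30 mm or tipped over (distance of ratchet from where it was at the start of the episode above 0.03 m or angle between ratchet's own z axis and vertical above 0.5 rad).
It fails at once if the brush pot is pushed more than 30 mm or tipped over (distance of brush_pot from where it was at the start of the episode above 0.03 m or angle between brush_pot's own z axis and vertical above 0.5 rad).
It fails at once if the cone bottle is pushed more than 30 mm or tipped over (distance of cone_bottle from where it was at the start of the episode above 0.03 m or angle between cone_bottle's own z axis and vertical above 0.5 rad).
It also fails if it takes over 72 s, if anything falls off the work surface, if the arm or the gripper's body presses on something with over 40 N, if the wrist force passes 120 N, or if a joint passes its speed limit or range.

### The arm

A 6-joint arm with a two-finger parallel gripper is mounted at the origin on the work surface. World frame = base frame: x ahead of the robot, y to its left, z up, the work surface at z = 0. Lengths are in m, angles in rad, forces in N, time in s.
With the tool pointing down it reaches from about 0.35 to 0.775 m from the base axis. Payload 7.3 kg.
Tool frame: the origin (TCP) lies midway between the tips of the shut fingers; the grasp point (between the pads) lies 19 mm behind it (robot.grip_depth is the z of the grasp point in the tool frame, in m); z points along the fingers, y is the line along which they close (so a half turn about z gives the same grasp; the last joint's range is limited). The gripper opens to 92 mm and grips with 3 to 60 N. Pads are 19 mm wide; open, the fingers measure 130 mm over their backs; the gripper's body (75 mm by 190 mm) begins 47 mm behind the grasp point.
Start: joints at [1.091, 0.342, 1.524, -0, 1.275, -0.146], TCP at [0.172, 0.496, 0.227] pointing down, gripper open.
Joint ranges: [-2.53, 2.53], [-0.77, 2.02], [0.04, 2.7], [-1, 4.14], [0.28, 2.66], [-3.11, 3.11]. Speed limits (rad/s): [2.57, 2.57, 3.14, 3.14, 3.14, 3.14].

### API

Orientations are given as [roll, pitch, yaw] about the fixed x, y, z axes, in that order (R = Rz(yaw) Ry(pitch) Rx(roll)).
In Python, from cell import robot, viewer gives the robot as it stands.
- The arm moves only by the tool step_arm, never from a script. Its argument "increments" is a list of rows, each an object with "delta_pos": the shift along the tool's x, y, z in cm, a list of three; "dr": the turn, a rotation vector about the tool's x, y, z in degrees, a list of three; "fingers": the closure, from -1 (fully open) to 1 (shut), so that 0 is half open. In form: [{"delta_pos": [tx, ty, tz], "dr": [wx, wy, wz], "fingers": fingers}, ...]. A call has exactly 5 rows; each row is the pose to reach, as a shift and turn from the pose commanded when the call began, along the tool's axes at that moment; what a row does not reach only later rows make up. A row lasts 1/8 s, in which the tool goes at most 62.5 mm and 10.7 degrees, less where a joint would pass 70% of its speed; a pose out of reach is approached as far as the arm can. A call with a gripper value outside its range is refused whole. The fingers move at their own pace and stop on an object; "newtons" is the grip in N (left out, the last holds). Time passes only in rows, so rows that repeat a pose let the fingers close, or fill a call up. It gives the time, the measured TCP pose, the force, the opening and the grip force at its end, in the units of the state.
- robot.observe(): the state, without advancing time (a new reading comes with each control period).
- viewer.read_camera(name): name is "scene" or "top" or "wrist"; returns the picture (420x560x3 uint8, red, green, blue); there is no depth.
- viewer.camera_params(name): a dict with "K" (3x3 intrinsics, pixels), "T" (4x4, takes a point from camera to world coordinates). Camera axes: x right, y down, z forward; pixel columns grow to the right and rows downward; lengths in m; the calibration is good to about 2 mm. A picture is of the moment at which its call begins: read the wrist's pose just before it. camera_params takes no time and is no camera call; for the wrist camera it gives the pose at the moment of the call.
- robot.hand_in(): hands the job in; it is judged then, once.
The state is a dict: "time": time; "qpos": joint angles; "qvel": joint speeds; "joint_efforts": joint torques, N m; "tool_pos": TCP position; "tool_rot": TCP orientation; "contact_force": force on the tool from outside, world axes, zero at the start; "torque": the same for the moment, N m; "opening": finger opening in m; "grip_force": force on a finger pad.
Only numpy, scipy, OpenCV 4.12 (cv2) and the standard library are available. Lean on these libraries where they do the work, as an engineer would, in place of code of your own. Each camera call takes 0.05 s, during which the arm holds its last target. There are 200 camera calls.

## Working session

There is one attempt and no reset: what is moved stays moved. The work goes in short steps, Python scripts to look and compute and a tool call to move; the robot and the scene stay as the last step left them, time stands still between calls to the robot, and variables do not carry over. Pictures are saved under pics/ and viewed, at most 10 in all, crops included, and the job is handed in when it is done.

Besides the shell and the picture viewer there is one more tool, called after ">>>" in YAML: its name, and indented under it one key for each argument. step_arm: Moves the arm, as the interface text tells. Its arguments: {"type":"object","properties":{"increments":{"type":"array"},"newtons":{"type":"number"}},"required":["increments"]}

```bash
mkdir -p pics; ls; python3 - <<'E'
from cell import robot, viewer
import cv2
for n in ["scene","top"]:
    im=viewer.read_camera(n); cv2.imwrite(f"pics/{n}0.png",im[:,:,::-1])
    p=viewer.camera_params(n); print(n,p["K"].round(1).tolist(),p["T"].round(3).tolist())
print(robot.observe(),robot.grip_depth)
E
```

```text
pics
scene [[462.2, 0.0, 275.8], [0.0, 462.2, 211.4], [0.0, 0.0, 1.0]] [[-0.875, 0.269, -0.402, 1.067], [0.484, 0.475, -0.735, 0.872], [-0.007, -0.838, -0.546, 0.767], [0.0, 0.0, 0.0, 1.0]]
top [[509.8, 0.0, 279.8], [0.0, 509.8, 209.2], [0.0, 0.0, 1.0]] [[-0.002, -0.989, 0.149, 0.352], [-1.0, 0.0, -0.009, -0.03], [0.008, -0.149, -0.989, 1.375], [0.0, 0.0, 0.0, 1.0]]
{'time': 0.1, 'qpos': array([ 1.09099118e+00,  3.42649634e-01,  1.52489587e+00, -2.53600724e-05,
        1.27539737e+00, -1.46002488e-01]), 'qvel': array([ 5.96307243e-04, -2.64897712e-03, -1.45068362e-03, -9.85683165e-06,
       -1.74617928e-04, -1.35933900e-03]), 'joint_efforts': array([ 1.92683998e-03, -4.32004023e+01, -2.44693047e+01,  7.17846723e-02,
        5.27271582e-02, -1.05455713e-04]), 'tool_pos': array([0.17183349, 0.49571064, 0.22612517]), 'tool_rot': array([-3.14025326e+00, -1.72443329e-04,  2.80779727e+00]), 'contact_force': array([0.0148631 , 0.04057203, 0.39200859]), 'torque': array([-0.06788559, -0.00082265,  0.02023318]), 'grip_force': 0.0, 'opening': 0.091648999807938} -0.0188
```

View pics/scene0.png

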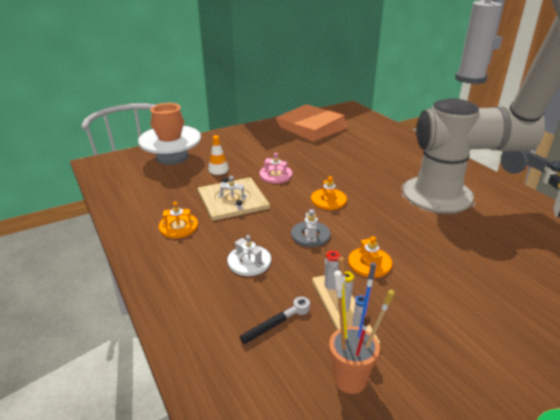

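View pics/top0.png

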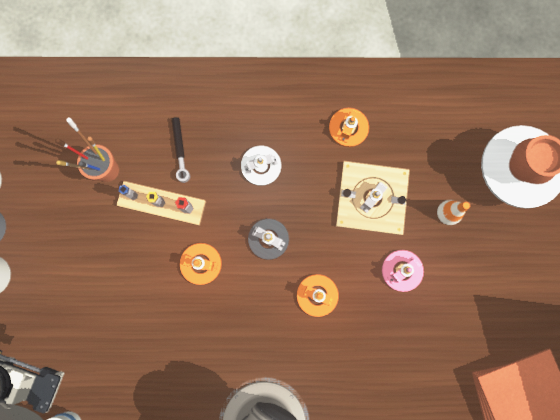

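Scene: the rack holds blue (128,190), yellow (154,198) and red (183,205). The cradle in the top view is at (374,198). The spare dies are aluminium (261,165) and dark (269,239). The look-alikes are orange (349,127), (201,264), (318,296) and pink (403,271). I'll check the choice in a close crop and compute positions.

```bash
cat > h.py <<'E'
import numpy as np, cv2
from cell import robot, viewer
from scipy.spatial.transform import Rotation as R
def ray(p,uv,z):
    K,T=p["K"],p["T"]; d=T[:3,:3]@np.linalg.solve(K,[uv[0],uv[1],1.]); o=T[:3,3]
    return o+d*(z-o[2])/d[2]
def pix(p,X):
    c=p["T"][:3,:3].T@(np.array(X)-p["T"][:3,3]); q=p["K"]@c; return q[:2]/q[2]
def togo(target,yaw=None,o=None):
    "shift in tool axes (cm) and turn (deg) from the measured pose to target, tool down at yaw"
    o=o or robot.observe(); Rm=R.from_euler('xyz',o["tool_rot"])
    d=Rm.inv().apply(np.array(target)-o["tool_pos"])*100
    r=None
    if yaw is not None: r=np.degrees((Rm.inv()*R.from_euler('xyz',[np.pi,0,yaw])).as_rotvec()).round(2)
    return d.round(2),r
E
python3 - <<'E'
from h import *
im=cv2.imread("pics/top0.png"); p=viewer.camera_params("top"); s=viewer.camera_params("scene")
hsv=cv2.cvtColor(im,cv2.COLOR_BGR2HSV)
def cen(lo,hi,box):
    m=cv2.inRange(hsv,lo,hi); k=np.zeros_like(m); x0,y0,x1,y1=box; k[y0:y1,x0:x1]=m[y0:y1,x0:x1]
    ys,xs=np.nonzero(k); return xs.mean(),ys.mean(),len(xs)
for n,lo,hi,b in [("blue",(100,100,40),(130,255,255),(115,178,140,202)),("yel",(22,150,120),(35,255,255),(142,185,166,210)),("red",(0,160,80),(6,255,255),(170,193,196,217)),("red2",(170,140,80),(180,255,255),(170,193,196,217))]:
    c=cen(lo,hi,b); print(n,np.round(c,1),ray(p,c[:2],.11).round(4) if c[2] else "")
for n,uv,z in [("cradle",(374,198),.015),("nut",(375,197),.075),("corner",(343,162),.015),("corner",(408,166),.015),("corner",(404,233),.015),("corner",(338,229),.015),("pot",(97,163),.1),("cone",(465,206),.125),("rack",(124,183),.018),("rack",(205,197),.018),("rack",(199,223),.018),("rack",(118,208),.018),("alu",(261,165),.02),("dark",(269,239),.02)]:
    X=ray(p,uv,z); print(n,X.round(3),np.hypot(*X[:2]).round(3))
a=cv2.resize(im[150:245,325:425],None,fx=4,fy=4,interpolation=2)
sc=cv2.imread("pics/scene0.png"); b=cv2.resize(sc[165:235,190:290],None,fx=4,fy=4,interpolation=2)
cv2.imwrite("pics/crop1.png",np.hstack([a[:280],b[:280]]))
E
```

```text
blue [123.5 189.3  24. ] [0.5927 0.3527 0.11  ]
yel [152.6 196.4  23. ] [0.5745 0.2791 0.11  ]
red [181.1 202.6  65. ] [0.5587 0.207  0.11  ]
red2 [nan nan  0.] 
cradle [ 0.587 -0.297  0.015] 0.658
nut [ 0.579 -0.288  0.075] 0.647
corner [ 0.687 -0.215  0.015] 0.72
corner [ 0.676 -0.393  0.015] 0.782
corner [ 0.491 -0.375  0.015] 0.618
corner [ 0.502 -0.198  0.015] 0.54
pot [0.663 0.426 0.1  ] 0.788
cone [ 0.548 -0.502  0.125] 0.743
rack [0.628 0.38  0.018] 0.734
rack [0.589 0.16  0.018] 0.611
rack [0.518 0.175 0.018] 0.547
rack [0.559 0.393 0.018] 0.684
alu [0.677 0.009 0.02 ] 0.677
dark [ 0.475 -0.013  0.02 ] 0.475<stdin>:6: RuntimeWarning: Mean of empty slice.
  ret = ret.dtype.type(ret / rcount)
```

View pics/crop1.png

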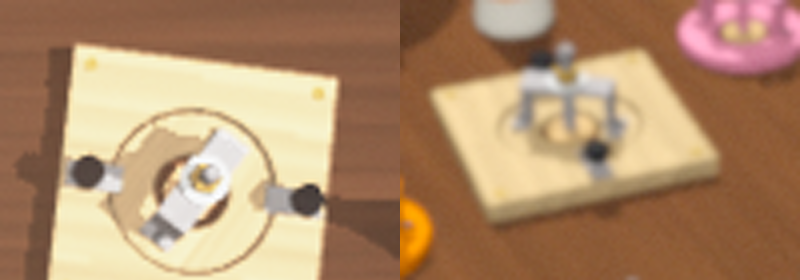

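The crop shows a plywood plate with an aluminium bridge, held by two black-knobbed clips in the cradle (top view about (374,198)). So the clamped die is the plywood one. The pink and orange ones stand free. Next I'll go above the yellow socket.

```bash
python3 - <<'E'
from h import *
for y in (76.9,-103.1): print(togo([.5745,.279,.30],np.radians(y)))
o=robot.observe(); Rm=R.from_euler('xyz',o["tool_rot"]); w=viewer.camera_params("wrist")
print(Rm.inv().apply(w["T"][:3,3]-o["tool_pos"]), (Rm.inv().as_matrix()@w["T"][:3,:3]).round(2), w["K"][0,0])
E
```

```text
(array([-45.14,  -7.29,  -7.39]), array([-7.000e-02,  5.000e-02,  8.397e+01]))
(array([-45.14,  -7.29,  -7.39]), array([-5.000e-02, -7.000e-02, -9.603e+01]))
[ 6.60424286e-02  1.44308486e-04 -1.58620141e-01] [[-0.   -0.97 -0.25]
 [ 1.    0.   -0.  ]
 [ 0.   -0.25  0.97]] 292.5459528973118
```

>>> step_arm:
  increments:
    - {"delta_pos": [-5, -0.8, -2], "dr": [0, 0, 9], "fingers": -1}
    - {"delta_pos": [-11, -1.8, -4], "dr": [0, 0, 18], "fingers": -1}
    - {"delta_pos": [-17, -2.8, -6], "dr": [0, 0, 27], "fingers": -1}
    - {"delta_pos": [-23, -3.7, -7.4], "dr": [0, 0, 36], "fingers": -1}
    - {"delta_pos": [-29, -4.7, -7.4], "dr": [0, 0, 45], "fingers": -1}

```text
time: 0.72
tool_pos: [0.4315, 0.3563, 0.3018]
tool_rot: [3.139, -0.001, 2.017]
contact_force: [-0.2, 0.8, 0.0]
opening: 0.0916
grip_force: 0.0
```

```bash
python3 -c "
from h import *
print(togo([.5745,.279,.28],np.radians(76.9)),robot.observe()['qpos'])"
```

```text
(array([-13.15,   9.56,   2.19]), array([ 0.11, -0.07, 38.69])) [5.53109095e-01 3.61223684e-01 1.28919751e+00 2.73881972e-04
 1.48901169e+00 1.06427129e-01]
```

>>> step_arm:
  increments:
    - {"delta_pos": [-4, 3, 0.6], "dr": [0, 0, 9], "fingers": -1}
    - {"delta_pos": [-8, 6, 1.2], "dr": [0, 0, 19], "fingers": -1}
    - {"delta_pos": [-12, 8.6, 2], "dr": [0, 0, 29], "fingers": -1}
    - {"delta_pos": [-13.15, 9.56, 2.2], "dr": [0, 0, 38.7], "fingers": -1}
    - {"delta_pos": [-13.15, 9.56, 2.2], "dr": [0, 0, 38.7], "fingers": -1}

```text
time: 1.35
tool_pos: [0.5736, 0.2796, 0.2774]
tool_rot: [-3.14, 0.001, 1.347]
contact_force: [-0.3, 0.7, -0.6]
opening: 0.0917
grip_force: 0.0
```

```bash
python3 - <<'E'
from h import *
import pickle
p=viewer.camera_params("wrist"); o=robot.observe(); im=viewer.read_camera("wrist")
pickle.dump((p,o),open("w1.pkl","wb")); cv2.imwrite("pics/w1.png",im[:,:,::-1]); print(o["tool_pos"],o["tool_rot"],o["qpos"],o["time"])
for X in ([.5745,.279,.113],[.5745,.279,.018]): print(pix(p,X))
E
```

```text
[0.57355045 0.27961378 0.27737696] [-3.13973924e+00  1.09571048e-03  1.34659889e+00] [3.33560630e-01 5.32623018e-01 1.08315692e+00 5.13852862e-05
 1.52796518e+00 5.57756831e-01] 1.35
[277.74760547 192.32359711]
[277.78486729 178.81051925]
```

View pics/w1.png

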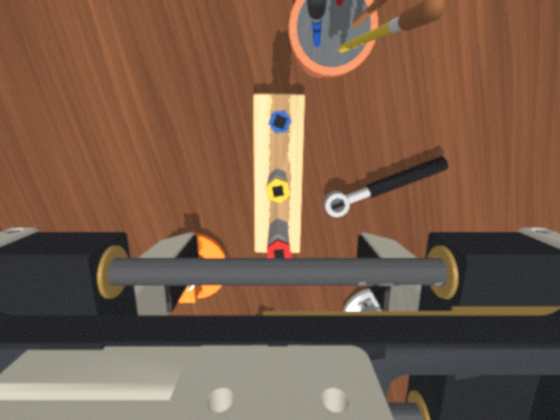

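Wrist view: blue (280,121), yellow (278,190) and red (279,252), with the rack aligned to the image. Next is the yellow hexagon's centre and orientation.

```bash
cat >> h.py <<'E'
def hexa(im,p,lo,hi,box,z):
    "centre and flat-normal angle (deg mod 60) of a coloured hexagon at height z"
    hsv=cv2.cvtColor(im,cv2.COLOR_BGR2HSV); m=cv2.inRange(hsv,lo,hi); k=np.zeros_like(m); x0,y0,x1,y1=box; k[y0:y1,x0:x1]=m[y0:y1,x0:x1]
    h=cv2.convexHull(cv2.findNonZero(k))[:,0].astype(float)
    P=np.array([ray(p,q,z)[:2] for q in h]); 
    C=cv2.moments((P*1e4).astype(np.float32)); c=np.array([C["m10"],C["m01"]])/C["m00"]/1e4
    e=np.roll(P,-1,0)-P; L=np.hypot(*e.T); a=np.arctan2(e[:,1],e[:,0])-np.pi/2
    ang=np.degrees(np.angle((L*np.exp(6j*a)).sum()))/6
    w=[np.ptp(P@[np.cos(t),np.sin(t)]) for t in np.radians(ang+np.array([0,60,120]))]
    return c,ang,np.round(w,4),abs((L*np.exp(6j*a)).sum())/L.sum()
E
python3 - <<'E'
from h import *
import pickle
p,o=pickle.load(open("w1.pkl","rb")); im=cv2.imread("pics/w1.png")
print(hexa(im,p,(22,140,120),(35,255,255),(260,175,297,207),.113))
print(hexa(im,p,(100,140,80),(130,255,255),(260,105,300,136),.113))
c=np.hstack([cv2.resize(im[170:212,255:301],None,fx=8,fy=8,interpolation=2),cv2.resize(im[100:142,255:301],None,fx=8,fy=8,interpolation=2)]); cv2.imwrite("pics/w1c.png",c)
E
```

```text
(array([0.5749476 , 0.28099415]), np.float64(-1.9079366437408976), array([0.024 , 0.025 , 0.0251]), np.float64(0.6788679155644152))
(array([0.59338046, 0.35340709]), np.float64(24.439758887301267), array([0.0189, 0.0191, 0.019 ]), np.float64(0.7382423302524791))
```

View pics/w1c.png

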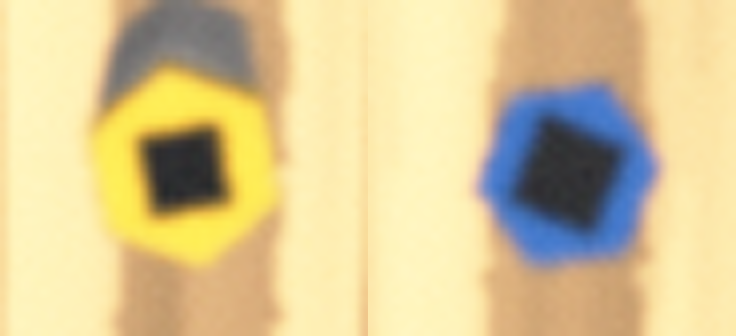

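Yellow socket: normals about 8.5° CCW from the image's horizontal, i.e. a world flat normal near -3.5°. Its centre is (0.575, 0.281), and its 25 mm width matches.

```bash
python3 -c "
from h import *
print(togo([.575,.2805,.064],np.radians(86.5)))"
```

```text
(array([ 0.07,  0.24, 21.4 ]), array([-0.09,  0.02, -9.16]))
```

>>> step_arm:
  increments:
    - {"delta_pos": [0.1, 0.2, 4], "dr": [0, 0, -5], "fingers": -1}
    - {"delta_pos": [0.1, 0.2, 8], "dr": [0, 0, -9.2], "fingers": -1}
    - {"delta_pos": [0.1, 0.2, 12], "dr": [0, 0, -9.2], "fingers": -1}
    - {"delta_pos": [0.1, 0.2, 13.5], "dr": [0, 0, -9.2], "fingers": -1}
    - {"delta_pos": [0.1, 0.2, 13.5], "dr": [0, 0, -9.2], "fingers": -1}

```text
time: 2.02
tool_pos: [0.5746, 0.2816, 0.1438]
tool_rot: [-3.141, 0.0, 1.51]
contact_force: [0.6, -0.6, 0.4]
opening: 0.0919
grip_force: 0.0
```

```bash
python3 -c "
from h import *
print(togo([.575,.2805,.064],np.radians(86.5)))
p=viewer.camera_params('wrist'); im=viewer.read_camera('wrist')[:,:,::-1].copy(); cv2.imwrite('pics/w2.png',im)
u,v=pix(p,[.575,.281,.113]).astype(int); print(u,v)
print(hexa(im,p,(22,140,120),(35,255,255),(u-40,v-40,u+40,v+40),.113))"
```

```text
(array([-0.11,  0.05,  7.98]), array([-0.05,  0.01,  0.  ]))
276 232
(array([0.57481101, 0.28132813]), np.float64(-4.1417508968217875), array([0.0241, 0.0258, 0.0256]), np.float64(0.7660319922296197))
```

>>> step_arm:
  increments:
    - {"delta_pos": [-0.05, 0, 3], "dr": [0, 0, 0.5], "fingers": -1}
    - {"delta_pos": [-0.05, 0, 6], "dr": [0, 0, 0.5], "fingers": -1}
    - {"delta_pos": [-0.05, 0, 8], "dr": [0, 0, 0.5], "fingers": -1}
    - {"delta_pos": [-0.05, 0, 8], "dr": [0, 0, 0.5], "fingers": 0.3}
    - {"delta_pos": [-0.05, 0, 8], "dr": [0, 0, 0.5], "fingers": 1}
  newtons: 40

```text
time: 2.7
tool_pos: [0.5764, 0.2811, 0.0659]
tool_rot: [3.138, -0.001, 1.499]
contact_force: [-0.1, -0.6, 1.0]
opening: 0.0765
grip_force: 0.0
```

>>> step_arm:
  increments:
    - {"delta_pos": [0, 0, 0], "dr": [0, 0, 0], "fingers": 1}
    - {"delta_pos": [0, 0, 0], "dr": [0, 0, 0], "fingers": 1}
    - {"delta_pos": [0, 0, 0], "dr": [0, 0, 0], "fingers": 1}
    - {"delta_pos": [0, 0, 0], "dr": [0, 0, 0], "fingers": 1}
    - {"delta_pos": [0, 0, 0], "dr": [0, 0, 0], "fingers": 1}

```text
time: 3.32
tool_pos: [0.5751, 0.2806, 0.0637]
tool_rot: [-3.141, -0.0, 1.499]
contact_force: [-0.6, -0.7, 0.9]
opening: 0.0264
grip_force: 0.2
```

>>> step_arm:
  increments:
    - {"delta_pos": [0, 0, 0], "dr": [0, 0, 0], "fingers": 1}
    - {"delta_pos": [0, 0, 0], "dr": [0, 0, 0], "fingers": 1}
    - {"delta_pos": [0, 0, -2], "dr": [0, 0, 0], "fingers": 1}
    - {"delta_pos": [0, 0, -4.5], "dr": [0, 0, 0], "fingers": 1}
    - {"delta_pos": [0, 0, -8], "dr": [0, 0, 0], "fingers": 1}

```text
time: 3.95
tool_pos: [0.5744, 0.2803, 0.1432]
tool_rot: [-3.139, 0.001, 1.499]
contact_force: [0.5, 0.2, -2.1]
opening: 0.0249
grip_force: 40.0
```

```bash
python3 -c "
from h import *
o=robot.observe();print(o['grip_force'],o['opening'],o['qpos'])
print(togo([.56,.0,.22],np.radians(86)), togo([.50,-.29,.22],np.radians(80)))"
```

```text
39.992179731200395 0.024948335942262662 [3.34110627e-01 6.21073745e-01 1.29808299e+00 2.13656585e-05
 1.22528433e+00 4.06107204e-01]
(array([-28.07,   0.56,  -7.65]), array([-0.15,  0.06, -0.13])) (array([-57.42,  -3.34,  -7.61]), array([-0.15,  0.07,  5.87]))
```

>>> step_arm:
  increments:
    - {"delta_pos": [-3, 0, -4], "dr": [0, 0, 1], "fingers": 1}
    - {"delta_pos": [-9, 0, -5.5], "dr": [0, 0, 2], "fingers": 1}
    - {"delta_pos": [-15, 0, -5.5], "dr": [0, 0, 3], "fingers": 1}
    - {"delta_pos": [-21, 0, -5.5], "dr": [0, 0, 4], "fingers": 1}
    - {"delta_pos": [-27, 0, -5.5], "dr": [0, 0, 5], "fingers": 1}

```text
time: 4.58
tool_pos: [0.5553, 0.0095, 0.1986]
tool_rot: [3.142, -0.0, 1.411]
contact_force: [-0.0, -0.7, -1.5]
opening: 0.0244
grip_force: 40.0
```

>>> step_arm:
  increments:
    - {"delta_pos": [-6, 0, 0], "dr": [0, 0, 0], "fingers": 1}
    - {"delta_pos": [-12, 0, 0], "dr": [0, 0, 0], "fingers": 1}
    - {"delta_pos": [-18, 0, 0], "dr": [0, 0, 0], "fingers": 1}
    - {"delta_pos": [-24, 0, 0], "dr": [0, 0, 0], "fingers": 1}
    - {"delta_pos": [-29, 0, 0], "dr": [0, 0, 0], "fingers": 1}

```text
time: 5.2
tool_pos: [0.509, -0.2773, 0.1985]
tool_rot: [-3.141, -0.0, 1.411]
contact_force: [-0.0, -0.0, -2.5]
opening: 0.0249
grip_force: 40.0
```

```bash
python3 -c "
from h import *
print(togo([.58,-.37,.165],np.radians(80.4)),robot.observe()['qpos'])"
```

```text
(array([-8.02,  8.49,  3.34]), array([-0.01, -0.  ,  0.42])) [-6.31015901e-01  4.64472898e-01  1.41301933e+00 -1.83301729e-05
  1.26429724e+00 -4.70786394e-01]
```

>>> step_arm:
  increments:
    - {"delta_pos": [-4, 4, 0], "dr": [0, 0, 0.4], "fingers": 1}
    - {"delta_pos": [-8, 8.5, 0], "dr": [0, 0, 0.4], "fingers": 1}
    - {"delta_pos": [-8, 8.5, 2], "dr": [0, 0, 0.4], "fingers": 1}
    - {"delta_pos": [-8, 8.5, 3], "dr": [0, 0, 0.4], "fingers": 1}
    - {"delta_pos": [-8, 8.5, 3], "dr": [0, 0, 0.4], "fingers": 1}

```text
time: 5.82
tool_pos: [0.5803, -0.3665, 0.1677]
tool_rot: [-3.139, -0.002, 1.405]
contact_force: [0.1, 0.1, -0.5]
opening: 0.0247
grip_force: 40.0
```

```bash
python3 - <<'E'
from h import *
import pickle
p=viewer.camera_params("wrist"); o=robot.observe(); im=viewer.read_camera("wrist")[:,:,::-1]
pickle.dump((p,o),open("w3.pkl","wb")); cv2.imwrite("pics/w3.png",im); print(o["tool_pos"],o["tool_rot"])
print(pix(p,[.579,-.288,.065]),pix(p,[.579,-.288,.0835]))
E
```

```text
[ 0.580287   -0.36654832  0.16765517] [-3.13912943e+00 -1.51349984e-03  1.40495772e+00]
[259.97082001 118.42155488] [258.5754556  117.43872419]
```

View pics/w3.png

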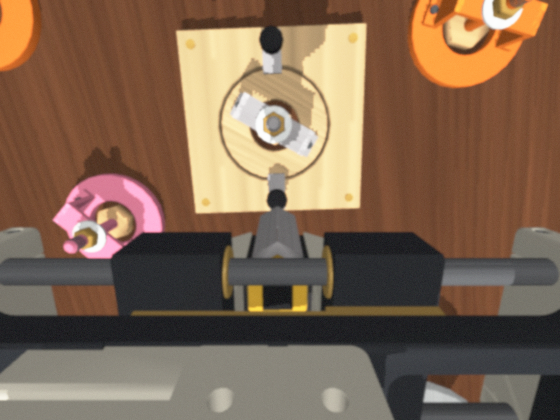

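The nut is at about (273,123) on the bridge, and the held socket is upright in the fingers below (278,260). I'll measure the brass hexagon.

```bash
python3 - <<'E'
from h import *
import pickle
p,o=pickle.load(open("w3.pkl","rb")); im=cv2.imread("pics/w3.png")
b=(255,105,292,142)
for lo in [(12,70,60),(15,100,60),(15,80,40)]:
    c,a,w,q=hexa(im,p,lo,(32,255,255),b,.065); print(c,a,w,q)
# stud (darker) centre and bridge axis
hsv=cv2.cvtColor(im,cv2.COLOR_BGR2HSV)
m=((hsv[...,1]<45)&(hsv[...,2]>150)).astype(np.uint8); k=np.zeros_like(m); k[85:162,225:325]=m[85:162,225:325]
pts=cv2.findNonZero(k)[:,0]; P=np.array([ray(p,q,.05)[:2] for q in pts]); (cx,cy),wh,an=cv2.minAreaRect((P*1e3).astype(np.float32)); print("bridge",cx,cy,wh,an)
for uv in [(273,123),(259.97,118.4)]: print(uv,ray(p,uv,.0835),ray(p,uv,.065))
cv2.imwrite("pics/w3c.png",cv2.resize(im[85:165,220:330],None,fx=7,fy=7,interpolation=2))
E
```

```text
[ 0.5900262  -0.29371904] -13.336308567109972 [0.0301 0.042  0.0195] 0.09170491368456556
[ 0.5897559  -0.29406002] -23.476058940564513 [0.0235 0.0424 0.0207] 0.48011014666439666
[ 0.58975186 -0.29403074] -23.93714255845291 [0.0233 0.043  0.021 ] 0.5730870716393385
bridge 589.9227294921875 -295.0861511230469 (33.2667121887207, 80.40962219238281) 51.037445068359375
(273, 123) [ 0.58959732 -0.29408904  0.0835    ] [ 0.58937118 -0.29356225  0.065     ]
(259.97, 118.4) [ 0.57996246 -0.28890417  0.0835    ] [ 0.57900248 -0.28798247  0.065     ]
```

View pics/w3c.png

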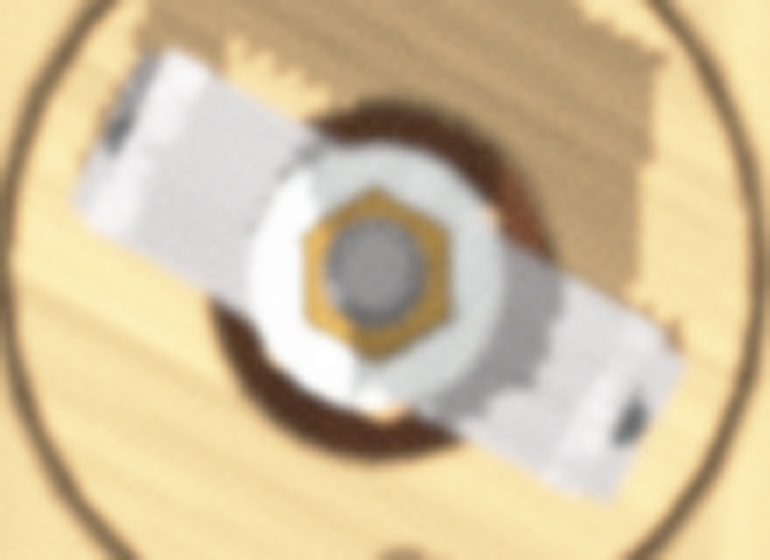

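The nut measures 18.7 mm across flats and 22.1 mm across corners, so it is the 19 mm one. Centre is (0.5897, -0.2944), flat normal about -9.4°, and the socket is already aligned with it.

```bash
python3 -c "
from h import *
print(togo([.5897,-.2944,.14],np.radians(80.6)))"
```

```text
(array([ 7.29, -0.31,  2.89]), array([-0.03, -0.02, -0.1 ]))
```

>>> step_arm:
  increments:
    - {"delta_pos": [3, -0.1, 0], "dr": [0, 0, 0], "fingers": 1}
    - {"delta_pos": [6, -0.3, 0.5], "dr": [0, 0, 0], "fingers": 1}
    - {"delta_pos": [7.2, -0.3, 1.5], "dr": [0, 0, 0], "fingers": 1}
    - {"delta_pos": [7.2, -0.3, 2.4], "dr": [0, 0, 0], "fingers": 1}
    - {"delta_pos": [7.2, -0.3, 2.4], "dr": [0, 0, 0], "fingers": 1}

```text
time: 6.5
tool_pos: [0.5894, -0.2967, 0.1437]
tool_rot: [-3.14, -0.0, 1.404]
contact_force: [-0.7, -0.5, -1.2]
opening: 0.0247
grip_force: 40.0
```

```bash
python3 -c "
from h import *
print(togo([.5897,-.2944,.1002],np.radians(80.6)))
for n in ('scene','top'):
    cv2.imwrite('pics/%s4.png'%n,viewer.read_camera(n)[:,:,::-1])"
```

```text
(array([ 0.23, -0.  ,  4.35]), array([-0.08, -0.01, -0.16]))
```

>>> step_arm:
  increments:
    - {"delta_pos": [0.2, 0, 0], "dr": [0, 0, 0], "fingers": 1}
    - {"delta_pos": [0.2, 0, 0.6], "dr": [0, 0, 0], "fingers": 1}
    - {"delta_pos": [0.2, 0, 1.8], "dr": [0, 0, 0], "fingers": 1}
    - {"delta_pos": [0.2, 0, 2.7], "dr": [0, 0, 0], "fingers": 1}
    - {"delta_pos": [0.2, 0, 2.7], "dr": [0, 0, 0], "fingers": 1}

```text
time: 7.22
tool_pos: [0.5897, -0.2936, 0.1162]
tool_rot: [-3.139, -0.001, 1.405]
contact_force: [-0.0, -0.6, -1.3]
opening: 0.0246
grip_force: 40.0
```

```bash
python3 -c "
from h import *
print(togo([.5897,-.2944,.1002],np.radians(80.6)))"
```

```text
(array([-0.08,  0.02,  1.6 ]), array([-0.14, -0.06, -0.12]))
```

>>> step_arm:
  increments:
    - {"delta_pos": [-0.08, 0, 0.3], "dr": [0, 0, 0], "fingers": 1}
    - {"delta_pos": [-0.08, 0, 0.5], "dr": [0, 0, 0], "fingers": 1}
    - {"delta_pos": [-0.08, 0, 0.7], "dr": [0, 0, 0], "fingers": 1}
    - {"delta_pos": [-0.08, 0, 0.9], "dr": [0, 0, 0], "fingers": 1}
    - {"delta_pos": [-0.08, 0, 0.9], "dr": [0, 0, 0], "fingers": 1}

```text
time: 7.85
tool_pos: [0.5901, -0.2948, 0.1085]
tool_rot: [-3.141, -0.0, 1.405]
contact_force: [0.3, 0.3, -1.8]
opening: 0.025
grip_force: 40.0
```

>>> step_arm:
  increments:
    - {"delta_pos": [0, 0, 0.2], "dr": [0, 0, 0], "fingers": 1}
    - {"delta_pos": [0, 0, 0.4], "dr": [0, 0, 0], "fingers": 1}
    - {"delta_pos": [0, 0, 0.6], "dr": [0, 0, 0], "fingers": 1}
    - {"delta_pos": [0, 0, 0.8], "dr": [0, 0, 0], "fingers": 1}
    - {"delta_pos": [0, 0, 0.8], "dr": [0, 0, 0], "fingers": 1}

```text
time: 8.48
tool_pos: [0.5894, -0.2946, 0.1002]
tool_rot: [-3.14, -0.001, 1.405]
contact_force: [-4.7, 1.1, -0.1]
opening: 0.025
grip_force: 40.0
```

>>> step_arm:
  increments:
    - {"delta_pos": [0, 0, 0.15], "dr": [0, 0, 0], "fingers": 1}
    - {"delta_pos": [0, 0, 0.15], "dr": [0, 0, 0], "fingers": 1}
    - {"delta_pos": [0, 0, 0.15], "dr": [0, 0, 3], "fingers": 1}
    - {"delta_pos": [0, 0, 0.15], "dr": [0, 0, 7], "fingers": 1}
    - {"delta_pos": [0, 0, 0.15], "dr": [0, 0, 7], "fingers": 1}

```text
time: 9.1
tool_pos: [0.5891, -0.2948, 0.1001]
tool_rot: [-3.14, 0.0, 1.282]
contact_force: [-8.7, 1.9, 6.6]
opening: 0.0248
grip_force: 40.0
```

```bash
python3 -c "
from h import *
o=robot.observe(); print(o['torque'],o['contact_force'],o['tool_rot'],o['tool_pos'],o['opening'])"
```

```text
[ 0.23925995  1.96997797 -0.06865118] [-8.68182634  1.92773445  6.644075  ] [-3.13956621e+00  3.79204222e-04  1.28165242e+00] [ 0.5890716  -0.29481348  0.10007436] 0.024829233252756468
```

Seated with the force rising. The free play for a 19 mm nut would be ±7°, so I'll turn a little further to feel the flats, then go back.

>>> step_arm:
  increments:
    - {"delta_pos": [0, 0, 0], "dr": [0, 0, 2], "fingers": 1}
    - {"delta_pos": [0, 0, 0], "dr": [0, 0, 4], "fingers": 1}
    - {"delta_pos": [0, 0, 0], "dr": [0, 0, 5], "fingers": 1}
    - {"delta_pos": [0, 0, 0], "dr": [0, 0, 5], "fingers": 1}
    - {"delta_pos": [0, 0, 0], "dr": [0, 0, 5], "fingers": 1}

```text
time: 9.72
tool_pos: [0.5889, -0.2947, 0.1001]
tool_rot: [-3.139, 0.001, 1.195]
contact_force: [-9.2, 2.9, 6.8]
opening: 0.0246
grip_force: 40.0
```

```bash
python3 -c "
from h import *
o=robot.observe(); print(o['torque'],o['contact_force'],o['tool_rot'],o['tool_pos'],o['opening'])"
```

```text
[0.26665152 2.10645529 0.16420899] [-9.18954462  2.859218    6.79383421] [-3.13922027e+00  5.52810275e-04  1.19539990e+00] [ 0.58892407 -0.29474542  0.10007486] 0.024638621205579313
```

>>> step_arm:
  increments:
    - {"delta_pos": [0, 0, 0], "dr": [0, 0, 2], "fingers": 1}
    - {"delta_pos": [0, 0, 0], "dr": [0, 0, 4], "fingers": 1}
    - {"delta_pos": [0, 0, 0], "dr": [0, 0, 6], "fingers": 1}
    - {"delta_pos": [0, 0, 0], "dr": [0, 0, 6], "fingers": 1}
    - {"delta_pos": [0, 0, 0], "dr": [0, 0, 6], "fingers": 1}

```text
time: 10.35
tool_pos: [0.5889, -0.2947, 0.1001]
tool_rot: [-3.139, 0.001, 1.091]
contact_force: [-9.4, 1.9, 7.6]
opening: 0.0251
grip_force: 40.0
```

```bash
python3 -c "
from h import *
o=robot.observe(); print(o['torque'],o['contact_force'],o['tool_rot'],o['tool_pos'],o['opening'])
cv2.imwrite('pics/s5.png',cv2.resize(viewer.read_camera('scene')[140:260,160:340,::-1],None,fx=4,fy=4,interpolation=2))"
```

```text
[0.38445006 2.1328645  0.06597196] [-9.41468885  1.87144116  7.61610869] [-3.13918582e+00  8.16635421e-04  1.09065317e+00] [ 0.58888994 -0.29471183  0.10008366] 0.025057429944644004
```

View pics/s5.png

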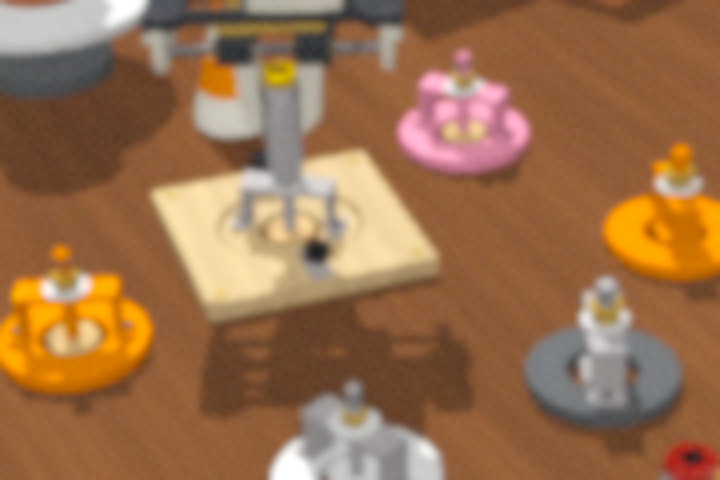

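The picture shows the yellow socket standing on the clamped nut, and the clamped plate is plywood. The twist met little resistance, so I'll turn further to settle whether it's a fit or a spin.

>>> step_arm:
  increments:
    - {"delta_pos": [0, 0, 0], "dr": [0, 0, 4], "fingers": 1}
    - {"delta_pos": [0, 0, 0], "dr": [0, 0, 8], "fingers": 1}
    - {"delta_pos": [0, 0, 0], "dr": [0, 0, 12], "fingers": 1}
    - {"delta_pos": [0, 0, 0], "dr": [0, 0, 16], "fingers": 1}
    - {"delta_pos": [0, 0, 0], "dr": [0, 0, 16], "fingers": 1}

```text
time: 11.02
tool_pos: [0.5889, -0.2946, 0.1001]
tool_rot: [-3.139, 0.001, 0.81]
contact_force: [-9.5, 2.8, 8.9]
opening: 0.0246
grip_force: 40.0
```

```bash
python3 -c "
from h import *
o=robot.observe(); print(o['torque'],o['contact_force'],o['tool_rot'],o['tool_pos'],o['opening'])"
```

```text
[ 0.37979393  2.17154327 -0.23858836] [-9.54026542  2.80137811  8.87157153] [-3.13926985e+00  1.22130839e-03  8.10104213e-01] [ 0.58885861 -0.29458782  0.10010151] 0.02458000487273145
```

It turned 34° freely although the image says 19 mm, so the flats may not be carrying torque. Sideways play is a cleaner test: ±0.6 mm for a 19 nut, ±2.1 mm for a 16. I'll turn back, then nudge ±3 mm along the tool's y.

>>> step_arm:
  increments:
    - {"delta_pos": [0, 0, 0], "dr": [0, 0, -9], "fingers": 1}
    - {"delta_pos": [0, 0, 0], "dr": [0, 0, -18], "fingers": 1}
    - {"delta_pos": [0, 0, 0], "dr": [0, 0, -27], "fingers": 1}
    - {"delta_pos": [0, 0, 0], "dr": [0, 0, -34], "fingers": 1}
    - {"delta_pos": [0, 0, 0], "dr": [0, 0, -34], "fingers": 1}

```text
time: 11.65
tool_pos: [0.5895, -0.2947, 0.1001]
tool_rot: [-3.14, -0.0, 1.406]
contact_force: [-7.4, 1.8, 6.7]
opening: 0.0246
grip_force: 40.0
```

>>> step_arm:
  increments:
    - {"delta_pos": [0, -0.1, 0], "dr": [0, 0, 0], "fingers": 1}
    - {"delta_pos": [0, -0.2, 0], "dr": [0, 0, 0], "fingers": 1}
    - {"delta_pos": [0, -0.3, 0], "dr": [0, 0, 0], "fingers": 1}
    - {"delta_pos": [0, -0.3, 0], "dr": [0, 0, 0], "fingers": 1}
    - {"delta_pos": [0, -0.3, 0], "dr": [0, 0, 0], "fingers": 1}

```text
time: 12.28
tool_pos: [0.5886, -0.2948, 0.1001]
tool_rot: [3.138, 0.001, 1.405]
contact_force: [2.5, 0.2, 5.2]
opening: 0.0248
grip_force: 40.0
```

>>> step_arm:
  increments:
    - {"delta_pos": [0, 0.2, 0], "dr": [0, 0, 0], "fingers": 1}
    - {"delta_pos": [0, 0.4, 0], "dr": [0, 0, 0], "fingers": 1}
    - {"delta_pos": [0, 0.6, 0], "dr": [0, 0, 0], "fingers": 1}
    - {"delta_pos": [0, 0.6, 0], "dr": [0, 0, 0], "fingers": 1}
    - {"delta_pos": [0, 0.6, 0], "dr": [0, 0, 0], "fingers": 1}

```text
time: 12.9
tool_pos: [0.5898, -0.295, 0.0999]
tool_rot: [-3.134, -0.0, 1.405]
contact_force: [-13.7, 2.5, 15.6]
opening: 0.0247
grip_force: 40.0
```

```bash
python3 - <<'E'
from h import *
im=cv2.imread("pics/w3.png"); hsv=cv2.cvtColor(im,cv2.COLOR_BGR2HSV).astype(int)
for r in (121,122,123,124,125,126): print(r,hsv[r,255:292,1].tolist())
E
```

```text
121 [1, 0, 0, 0, 0, 0, 1, 8, 65, 125, 126, 85, 35, 8, 7, 5, 8, 3, 7, 7, 5, 3, 9, 8, 29, 71, 119, 137, 100, 35, 5, 4, 1, 1, 4, 3, 3]
122 [2, 0, 0, 0, 0, 0, 1, 7, 63, 123, 116, 68, 24, 9, 9, 3, 5, 3, 7, 5, 3, 8, 9, 4, 14, 55, 109, 130, 101, 36, 8, 1, 4, 1, 5, 1, 3]
123 [1, 1, 0, 0, 0, 0, 0, 7, 62, 122, 106, 55, 16, 4, 5, 7, 5, 5, 5, 3, 7, 5, 7, 4, 18, 53, 106, 133, 99, 36, 8, 4, 5, 4, 6, 2, 0]
124 [1, 1, 0, 0, 0, 0, 0, 7, 62, 119, 107, 54, 17, 5, 5, 5, 7, 5, 8, 2, 5, 5, 4, 6, 20, 54, 108, 130, 99, 35, 5, 2, 4, 4, 4, 2, 3]
125 [1, 1, 1, 0, 0, 0, 0, 8, 62, 123, 106, 61, 19, 5, 5, 5, 3, 5, 7, 7, 3, 5, 2, 4, 23, 68, 109, 134, 101, 35, 6, 1, 2, 5, 4, 2, 1]
126 [2, 1, 0, 0, 0, 0, 0, 6, 62, 120, 111, 70, 28, 9, 8, 3, 5, 5, 3, 3, 5, 4, 6, 8, 28, 77, 122, 135, 100, 35, 8, 6, 4, 2, 5, 2, 1]
```

A 6 mm nudge moved the socket only 1.2 mm and the force swung by 16 N, so it's snug on a 19 mm nut. I'll recentre it.

>>> step_arm:
  increments:
    - {"delta_pos": [0, -0.2, 0], "dr": [0, 0, 0], "fingers": 1}
    - {"delta_pos": [0, -0.4, 0], "dr": [0, 0, 0], "fingers": 1}
    - {"delta_pos": [0, -0.4, 0], "dr": [0, 0, 0], "fingers": 1}
    - {"delta_pos": [0, -0.4, 0], "dr": [0, 0, 0], "fingers": 1}
    - {"delta_pos": [0, -0.4, 0], "dr": [0, 0, 0], "fingers": 1}

```text
time: 13.52
tool_pos: [0.5892, -0.2949, 0.1001]
tool_rot: [3.141, 0.001, 1.405]
contact_force: [-2.8, 1.1, 8.1]
opening: 0.0244
grip_force: 40.0
```

```bash
python3 -c "
from h import *
cv2.imwrite('pics/s6.png',np.hstack([cv2.resize(viewer.read_camera('scene')[160:340,180:380,::-1],None,fx=2,fy=2),cv2.resize(viewer.read_camera('top')[140:320,100:300,::-1],None,fx=2,fy=2)]))"
```

View pics/s6.png

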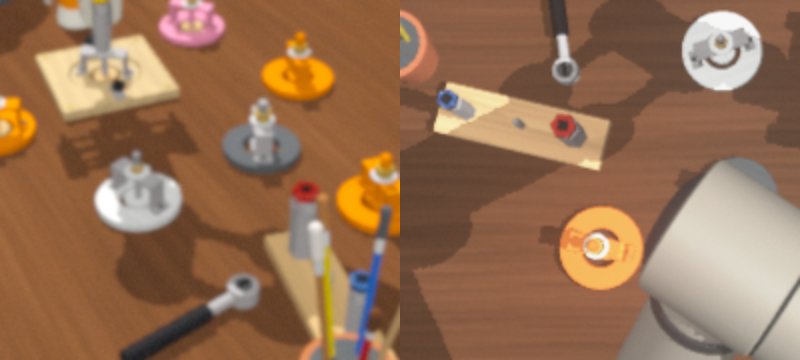

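The socket is seated on the nut at left. The blue and red sockets still stand on their pegs, and the ratchet and pot haven't moved.

```bash
python3 -c "
from cell import robot
print(robot.hand_in())"
```

```text
the job is handed in; nothing more can be done
None
```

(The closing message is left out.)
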